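# Find the concealed catch of the beech cabinet by feel

### The job

One of the five matching square inlays in the top of the beech cabinet is a concealed catch; the other four are solid. Feel along the row gently with the fingertips until you find the one that gives, press it fully down so that the door swings open by itself, and let go of it. Do not pick anything up, and leave the tumbler, tape dispenser, coaster and eraser where they are.

Things in the scene. Friction and masses are not known exactly. Their poses are not given: they have to be found in the camera images.
- cabinet: Beech cabinet, fixed to the desk: 200 mm deep (x), 320 mm wide (y), 180 mm high, its handleless 15 mm thick door on the -x side, towards the robot. Origin at the centre of its underside; x points to its back, y to its left end, z up. The inlays lie in a row along y, 60 mm apart, in the front half of the flat top; their centres are 50 mm in front of the origin (local x = -50 mm).
- inlay_1 (a point): Centre of the top face of one of five square inlays in the cabinet's top, number 1 counted from the cabinet's left (+y) end. All five look alike: 46 x 46 mm, in a 48 x 48 mm opening, their faces 2 mm below the 180 mm high top. Four are rigid; one, a different one each time, is the concealed catch. Axes as the cabinet's.
- inlay_2 (a point): Centre of the top face of one of five square inlays in the cabinet's top, number 2 counted from the cabinet's left (+y) end. All five look alike: 46 x 46 mm, in a 48 x 48 mm opening, their faces 2 mm below the 180 mm high top. Four are rigid; one, a different one each time, is the concealed catch. Axes as the cabinet's.
- inlay_3 (a point): Centre of the top face of one of five square inlays in the cabinet's top, number 3 counted from the cabinet's left (+y) end. All five look alike: 46 x 46 mm, in a 48 x 48 mm opening, their faces 2 mm below the 180 mm high top. Four are rigid; one, a different one each time, is the concealed catch. Axes as the cabinet's.
- inlay_4 (a point): Centre of the top face of one of five square inlays in the cabinet's top, number 4 counted from the cabinet's left (+y) end. All five look alike: 46 x 46 mm, in a 48 x 48 mm opening, their faces 2 mm below the 180 mm high top. Four are rigid; one, a different one each time, is the concealed catch. Axes as the cabinet's.
- inlay_5 (a point): Centre of the top face of one of five square inlays in the cabinet's top, number 5 counted from the cabinet's left (+y) end. All five look alike: 46 x 46 mm, in a 48 x 48 mm opening, their faces 2 mm below the 180 mm high top. Four are rigid; one, a different one each time, is the concealed catch. Axes as the cabinet's.
- catch (a joint): Travel of the concealed catch (the one inlay that gives), m: 0 at rest, 0.006 fully pressed, straight down. It starts to give at about 2 N, needs about 5.5 N for full travel, releases the door from about 3 mm and springs back when let go. Which inlay it belongs to is not told.
- door (a joint): Opening angle of the cabinet door, rad: 0 shut. Upright hinge at the cabinet's left (+y) front edge. Held shut until the catch is pressed; then a spring swings it out slowly towards the robot by itself, past 0.35 rad within about 2 s, to rest near 0.7 rad.
- door_free_edge (a point): Top outer corner of the door at its free (-y) edge, 176 mm above the desk; 316 mm from the hinge.
- tumbler_mid (a point): Stainless steel tumbler standing beside the cabinet, 72 mm across the rim, 100 mm high; point on its axis half-way up. Loose bystander.
- dispenser_mid (a point): Teal plastic tape dispenser standing beside the cabinet, 120 x 48 mm, about 80 mm high; point 30 mm above the middle of its underside. Loose bystander.
- coaster: Slate-coloured round ceramic coaster on the desk, 96 mm across, 8 mm thick; origin at the centre of its underside. Loose bystander.
- eraser_mid (a point): Green silicone eraser, 22 x 50 x 12 mm, lying on the rear half of the cabinet's top; point at its centre. Loose bystander.

How it is judged (in metres and radians):
On the way:
1. the concealed catch is pressed down while the door is still shut or only just moving (value of joint catch above 0.003 m and value of joint door below 0.2 rad and contact force between the fingers and anything else above 0.5 N), for 0.04 s.
At the end, for the whole second after the job is handed in: The door stands open by more than 0.35 rad (20 degrees), the catch has sprung back (within 1.5 mm of rest) and each of the four bystanders is within 20 mm of where it stood (value of joint door above 0.35 rad and value of joint catch below 0.0015 m and distance of each of tumbler_mid, dispenser_mid, coaster, eraser_mid from where it was at the start of the episode below 0.02 m); the robot touches nothing.
It fails at once if the tumbler is shifted, lifted or knocked by more than 20 mm (distance of tumbler_mid from where it was at the start of the episode above 0.02 m).
It fails at once if the tape dispenser is shifted, lifted or knocked by more than 20 mm (distance of dispenser_mid from where it was at the start of the episode above 0.02 m).
It fails at once if the coaster is shifted, lifted or knocked by more than 20 mm (distance of coaster from where it was at the start of the episode above 0.02 m).
It fails at once if the eraser is shifted, lifted or knocked by more than 20 mm (distance of eraser_mid from where it was at the start of the episode above 0.02 m).
It fails at once if the fingers push harder than 60 N on anything (contact force between the fingers and anything else above 60 N).
It also fails if it takes over 58 s, if anything falls off the work surface, if the arm or the gripper's body presses on something with over 40 N, if the wrist force passes 120 N, or if a joint passes its speed limit or range.

### The arm

A 6-joint arm with a two-finger parallel gripper is mounted at the origin on the work surface. World frame = base frame: x ahead of the robot, y to its left, z up, the work surface at z = 0. Lengths are in m, angles in degrees, forces in N, time in s.
With the tool pointing down it reaches from about 0.4 to 0.825 m from the base axis. Payload 7 kg.
Tool frame: the origin (TCP) lies at the very end of the fingers, on their centre line; the grasp point (between the pads) lies 19 mm behind it; z points along the fingers, y is the line along which they close (so a half turn about z gives the same grasp; the last joint's range is limited). The gripper opens to 85 mm and grips with 20 to 120 N. Pads are 22 mm wide; open, the fingers measure 114 mm over their backs; the gripper's body (76 mm by 85 mm) begins 54 mm behind the grasp point. The pads swing forward as they close: fully open they stand 13 mm farther back than shut.
Start: joints at [-59.696, 20.546, 0.682, 0, -70.136, -16.507], TCP at [0.161, -0.656, 0.231] pointing down, gripper open.
Joint ranges: [-176.03, 176.03], [-82.01, 121.73], [-58.28, 71.71], [-173.87, 95.51], [-174.79, -0.11], [-173.66, 173.66]. Speed limits (degrees/s): [136.94, 136.94, 172.46, 180, 180, 180].

### API

Orientations are given as a 3x3 rotation matrix whose columns are the frame's x, y, z axes.
In Python, from plant import telemetry, imaging, r gives the robot as it stands.
- The arm moves only by the shell command python3 -m crank 'ROWS' [OPENING]. ROWS is JSON, a list of rows, each a list of 6 numbers: the shift along the tool's x, y, z normalised to -1 to 1, where 1 is 750 mm, then the turn, a rotation vector about the tool's x, y, z normalised to -1 to 1, where 1 is 180 degrees. A call has 1 to 12 rows; each row is the pose to reach, as a shift and turn from the pose commanded when the call began, along the tool's axes at that moment, turning the shorter way round; what a row does not reach only later rows make up. A row lasts 1/8 s, in which the tool goes at most 62.5 mm and 10.7 degrees, less where a joint would pass 70% of its speed; a pose out of reach is approached as far as the arm can. A call with a number of a shift or a turn outside -1 to 1 is refused whole. A call with a gripper value outside its range is refused whole. OPENING is the opening, from 0 (shut) to 1 (fully open), set as the call begins (- or left out, the last holds). The fingers move at their own pace and stop on an object; the grip force is fixed at half the most. Time passes only in rows, so rows that repeat a pose let the fingers close. It gives the time, the measured TCP pose, the force, the opening and the grip force at its end, in the units of the state.
- telemetry.get_state(): the state, without advancing time (a new reading comes with each control period).
- imaging.capture(name): name is "scene" or "top" or "wrist"; returns a dict with "color" (480x640x3 uint8, blue, green, red), "depth" (480x640 float32, m along the optical axis (not along the pixel's ray), 0 where there is no reading), "fov_y" (degrees; the focal length in pixels is half the picture's height over the tangent of half this angle, whatever the lens; pixels are square), "cx", "cy" (the principal point, pixels), "origin" and "rotation" of the camera in the world. Camera axes: x right, y up, looking along -z (the intrinsics and any distortion apply to the point x, -y, -z); pixel columns grow to the right and rows downward; lengths in m; the calibration is good to about 2 mm. A picture is of the moment at which its call begins.
- r.hand_in(): hands the job in; it is judged then, once.
The state is a dict: "clock": time; "joints": joint angles; "joint_vel": joint speeds; "joint_efforts": joint torques, N m; "tcp_pos": TCP position; "orientation": TCP orientation; "force": force on the tool from outside, world axes, zero at the start; "torque": the same for the moment, N m; "grip_width": opening from 0.0 (shut) to 1.0 (fully open); "gripper_force": force on a finger pad.
Only numpy, scipy, OpenCV 4.12 (cv2) and the standard library are available. Lean on these libraries where they do the work, as an engineer would, in place of code of your own. Each camera call takes 0.05 s, during which the arm holds its last target. There are 200 camera calls.

## Working session

There is one attempt and no reset: what is moved stays moved. The work goes in short steps, Python scripts to look and compute and a shell command to move; the robot and the scene stay as the last step left them, time stands still between calls to the robot, and variables do not carry over. Pictures are saved under pics/ and viewed, at most 10 in all, crops included, and the job is handed in when it is done.

```bash
mkdir -p pics; ls
python3 - <<'E'
from plant import telemetry, imaging, r
import cv2,pickle
s=telemetry.get_state();print(s)
for n in("scene","top"):
    c=imaging.capture(n);pickle.dump(c,open(n+".pkl","wb"));cv2.imwrite(f"pics/{n}0.png",c["color"]);print(n,c["fov_y"],c["cx"],c["cy"],c["origin"],c["rotation"],[k for k in c])
E
```

```text
pics
{'clock': 0.0, 'joints': array([-5.96978133e+01,  2.05894969e+01,  6.33606241e-01, -2.03298308e-02,
       -7.01362859e+01, -1.65076702e+01]), 'joint_vel': array([ 0.00268092,  0.05810305, -0.14595121, -0.05990269, -0.13407593,
        0.00525873]), 'joint_efforts': array([ 7.37458013e-04, -5.83313119e+01,  2.93429303e+01,  6.93651259e+00,
       -5.89148258e-03,  1.29627551e-05]), 'tcp_pos': array([ 0.16081352, -0.65506107,  0.23038363]), 'orientation': array([[-9.71185872e-01, -2.38322737e-01, -5.23599848e-04],
       [-2.38323273e-01,  9.71184634e-01,  1.55734617e-03],
       [ 1.37361125e-04,  1.63725863e-03, -9.99998650e-01]]), 'force': array([ 0.35212952,  0.10677224, -0.88180637]), 'torque': array([0.05363079, 0.00021599, 0.00228451]), 'gripper_force': 0.0, 'grip_width': 1.003303907670782}
scene 44.460579898724625 320.86552820085416 233.77188765177715 [1.1558474  0.02752948 1.04191662] [[-0.05474188 -0.8260899   0.56087325]
 [ 0.99834487 -0.03536408  0.04535314]
 [-0.017631    0.56242765  0.82665851]] ['color', 'depth', 'fov_y', 'cx', 'cy', 'origin', 'rotation']
top 51.85880742742126 316.71424548620723 237.60274196642993 [ 0.39414087 -0.00911508  1.18979015] [[-0.02315952  0.99289154 -0.11674773]
 [-0.99972784 -0.02267285  0.00549505]
 [ 0.00280899  0.11684322  0.9931464 ]] ['color', 'depth', 'fov_y', 'cx', 'cy', 'origin', 'rotation']
```

View pics/top0.png

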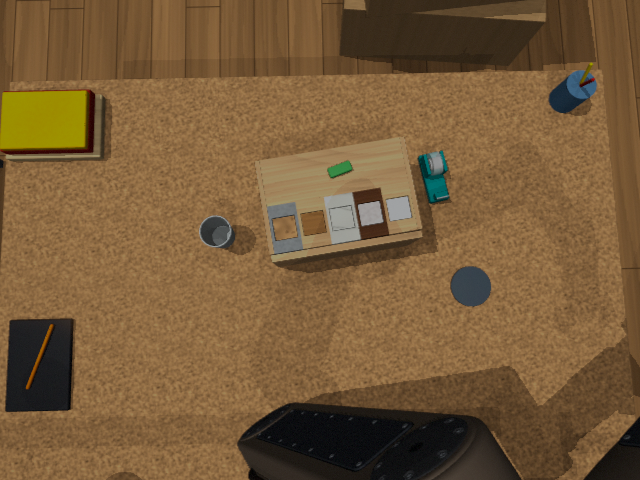

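View pics/scene0.png

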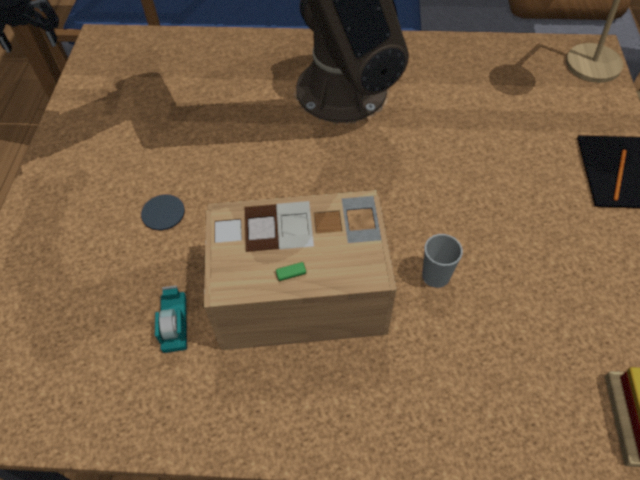

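The top view shows the inlays at about (285,228), (313,223), (342,218), (371,213) and (400,208). The tumbler is at (216,232), the dispenser at (434,178), the coaster at (470,286) and the eraser at (340,170). In the scene view the inlays are at about (361,219), (329,222), (295,225), (262,229) and (228,232).

```bash
cat > h.py <<'E'
import numpy as np
def ray(c,u,v,z):
    f=240/np.tan(np.radians(c["fov_y"]/2)); R=np.array(c["rotation"]);o=np.array(c["origin"])
    d=R@np.array([(u-c["cx"])/f,-(v-c["cy"])/f,-1]); return o+d*(z-o[2])/d[2]
E
python3 - <<'E'
import pickle,numpy as np
from h import *
T=pickle.load(open("top.pkl","rb"));S=pickle.load(open("scene.pkl","rb"))
np.set_printoptions(precision=4,suppress=True)
t=[(285,228),(313.5,223),(342,218),(371,213.5),(399.5,208.5)];s=[(361,219),(329,222),(295,225.5),(261.5,229),(228.5,231.5)]
for a,b in zip(t,s): print(ray(T,*a,.178),ray(S,*b,.178))
P=np.array([ray(T,*a,.178)[:2] for a in t]+[]);Q=np.array([ray(S,*a,.178)[:2] for a in s])
M=(P+Q)/2;i=np.arange(5);k=np.polyfit(i,M,1);print(k,np.linalg.norm(k[0]),np.degrees(np.arctan2(*(-k[0]))))
for n in range(5):print(k[0]*n+k[1])
E
python3 -m crank '[[0,0,0,0,0,0]]' 0
```

```text
[0.5346 0.0504 0.178 ] [0.5343 0.0509 0.178 ]
[ 0.5437 -0.0088  0.178 ] [ 0.5434 -0.0066  0.178 ]
[ 0.5528 -0.0681  0.178 ] [ 0.5537 -0.0673  0.178 ]
[ 0.5609 -0.1286  0.178 ] [ 0.5639 -0.1268  0.178 ]
[ 0.5701 -0.1882  0.178 ] [ 0.5719 -0.1854  0.178 ]
[[ 0.0092 -0.0595]
 [ 0.5346  0.0511]] 0.06019596492074308 -8.778383813411885
[0.5346 0.0511]
[ 0.5437 -0.0084]
[ 0.5529 -0.0679]
[ 0.5621 -0.1273]
[ 0.5713 -0.1868]
clock: 0.22
tcp_pos: [0.1609, -0.6553, 0.2308]
orientation: [[-0.971, -0.238, -0.0], [-0.238, 0.971, 0.001], [0.0, 0.001, -1.0]]
force: [0.1, 0.5, -0.9]
grip_width: 0.817
gripper_force: 0.0
```

```bash
python3 -m crank '[[-0.68,0.476,0,0,0,0.028],[-0.68,0.476,0,0,0,0.028],[-0.68,0.476,0,0,0,0.028],[-0.68,0.476,0,0,0,0.028],[-0.68,0.476,0,0,0,0.028],[-0.68,0.476,0,0,0,0.028],[-0.68,0.476,0,0,0,0.028],[-0.68,0.476,0,0,0,0.028],[-0.68,0.476,0,0,0,0.028],[-0.68,0.476,0,0,0,0.028],[-0.68,0.476,0,0,0,0.028],[-0.68,0.476,0,0,0,0.028]]' 0; python3 -m crank '[[0,0,0.02,0,0,0],[0,0,0.04,0,0,0],[0,0,0.04,0,0,0],[0,0,0.04,0,0,0]]'
python3 - <<'E'
from plant import imaging
import cv2
c=imaging.capture("top");cv2.imwrite("pics/top1.png",cv2.resize(c["color"][120:300,200:460],None,fx=3,fy=3))
E
```

```text
clock: 1.72
tcp_pos: [0.5709, -0.1868, 0.2309]
orientation: [[-0.988, -0.153, -0.001], [-0.153, 0.988, 0.0], [0.001, 0.0, -1.0]]
force: [0.2, -1.9, -0.4]
grip_width: 0.003
gripper_force: 0.0
clock: 2.22
tcp_pos: [0.571, -0.1876, 0.2013]
orientation: [[-0.988, -0.152, -0.0], [-0.152, 0.988, -0.0], [0.0, -0.0, -1.0]]
force: [0.1, 1.0, 0.6]
grip_width: 0.001
gripper_force: 0.0
```

View pics/top1.png

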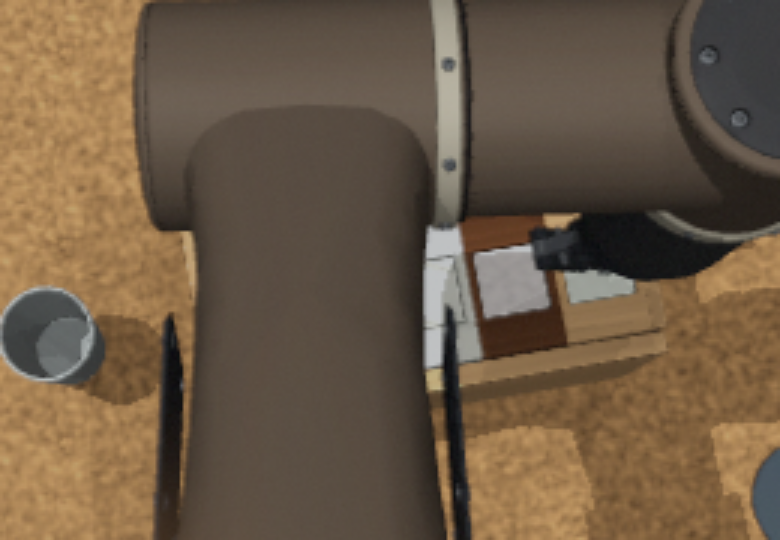

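The picture shows the arm over the cabinet, with the fingertips hidden behind the gripper near inlay 5 (600,280). The tumbler (50,335) is untouched. I'll go down gently.

```bash
python3 -m crank '[[0,0,0.015,0,0,0],[0,0,0.027,0,0,0],[0,0,0.028,0,0,0],[0,0,0.028,0,0,0]]'; python3 -m crank '[[0,0,0.001,0,0,0],[0,0,0.002,0,0,0],[0,0,0.002,0,0,0]]';python3 -m crank '[[0,0,0.001,0,0,0],[0,0,0.001,0,0,0]]'
```

```text
clock: 2.78
tcp_pos: [0.5712, -0.1872, 0.1802]
orientation: [[-0.988, -0.152, -0.0], [-0.152, 0.988, -0.0], [0.0, -0.0, -1.0]]
force: [-0.2, 0.3, -0.8]
grip_width: 0.002
gripper_force: 0.0
clock: 3.15
tcp_pos: [0.5711, -0.1872, 0.1789]
orientation: [[-0.988, -0.152, 0.0], [-0.152, 0.988, -0.0], [-0.0, -0.0, -1.0]]
force: [0.1, -0.2, 0.0]
grip_width: -0.002
gripper_force: 0.0
clock: 3.4
tcp_pos: [0.5712, -0.1872, 0.1782]
orientation: [[-0.988, -0.152, 0.0], [-0.152, 0.988, -0.0], [-0.0, -0.0, -1.0]]
force: [-0.0, 0.0, -0.0]
grip_width: 0.003
gripper_force: 0.4
```

```bash
python3 -m crank '[[0,0,0.001,0,0,0],[0,0,0.001,0,0,0]]'; python3 -m crank '[[0,0,0.001,0,0,0],[0,0,0.001,0,0,0]]'
```

```text
clock: 3.65
tcp_pos: [0.5712, -0.1872, 0.1781]
orientation: [[-0.988, -0.152, 0.001], [-0.152, 0.988, -0.0], [-0.0, -0.0, -1.0]]
force: [-2.0, 1.5, 5.3]
grip_width: 0.001
gripper_force: 3.0
clock: 3.9
tcp_pos: [0.5712, -0.1872, 0.1781]
orientation: [[-0.988, -0.153, 0.001], [-0.153, 0.988, -0.0], [-0.001, -0.001, -1.0]]
force: [-3.7, 2.9, 10.9]
grip_width: 0.001
gripper_force: 5.3
```

Inlay 5 is rigid: 11 N with no travel. On to inlay 4.

```bash
python3 -m crank '[[0,0,-0.02,0,0,0],[0,0.05,-0.02,0,0,0],[0,0.08,-0.02,0,0,0],[0,0.08,-0.02,0,0,0],[0,0.08,-0.008,0,0,0],[0,0.08,-0.004,0,0,0],[0,0.08,-0.002,0,0,0],[0,0.08,-0.001,0,0,0],[0,0.08,0,0,0,0],[0,0.08,0,0,0,0]]'
```

```text
clock: 5.15
tcp_pos: [0.5616, -0.1285, 0.1781]
orientation: [[-0.988, -0.152, -0.0], [-0.152, 0.988, -0.001], [0.0, -0.001, -1.0]]
force: [-6.5, 2.7, 13.9]
grip_width: -0.003
gripper_force: 6.8
```

Inlay 4 is rigid as well. Next is inlay 3.

```bash
python3 -m crank '[[0,0,-0.02,0,0,0],[0,0.05,-0.02,0,0,0],[0,0.08,-0.02,0,0,0],[0,0.08,-0.02,0,0,0],[0,0.08,-0.008,0,0,0],[0,0.08,-0.004,0,0,0],[0,0.08,-0.002,0,0,0],[0,0.08,-0.001,0,0,0],[0,0.08,0,0,0,0],[0,0.08,0,0,0,0]]'
```

```text
clock: 6.4
tcp_pos: [0.5525, -0.0693, 0.1781]
orientation: [[-0.988, -0.152, -0.0], [-0.152, 0.988, -0.001], [0.0, -0.001, -1.0]]
force: [-7.5, 2.1, 14.5]
grip_width: 0.0
gripper_force: 7.0
```

```bash
python3 -m crank '[[0,0,-0.02,0,0,0],[0,0.05,-0.02,0,0,0],[0,0.08,-0.02,0,0,0],[0,0.08,-0.02,0,0,0],[0,0.08,-0.008,0,0,0],[0,0.08,-0.004,0,0,0],[0,0.08,-0.002,0,0,0],[0,0.08,-0.001,0,0,0],[0,0.08,0,0,0,0],[0,0.08,0,0,0,0]]'
```

```text
clock: 7.65
tcp_pos: [0.5439, -0.0095, 0.1768]
orientation: [[-0.988, -0.152, 0.0], [-0.152, 0.988, -0.0], [-0.0, -0.0, -1.0]]
force: [-0.8, -1.0, 2.5]
grip_width: 0.0
gripper_force: 1.2
```

Inlay 2 gives (z 0.1768 at 2.5 N), so I'll press it fully and then lift off.

```bash
python3 -m crank '[[0,0,0.003,0,0,0],[0,0,0.006,0,0,0],[0,0,0.008,0,0,0],[0,0,0.008,0,0,0]]'; python3 -m crank '[[0,0,0.001,0,0,0],[0,0,0.001,0,0,0]]'; python3 -m crank '[[0,0,-0.02,0,0,0],[0,0,-0.09,0,0,0],[0,0,-0.12,0,0,0],[0,0,-0.12,0,0,0],[0,0,-0.12,0,0,0],[0,0,-0.12,0,0,0],[0,0,-0.12,0,0,0],[0,0,-0.12,0,0,0],[0,0,-0.12,0,0,0],[0,0,-0.12,0,0,0],[0,0,-0.12,0,0,0],[0,0,-0.12,0,0,0]]'
python3 -m crank '[[0,0,0,0,0,0],[0,0,0,0,0,0],[0,0,0,0,0,0],[0,0,0,0,0,0],[0,0,0,0,0,0],[0,0,0,0,0,0],[0,0,0,0,0,0],[0,0,0,0,0,0],[0,0,0,0,0,0],[0,0,0,0,0,0],[0,0,0,0,0,0],[0,0,0,0,0,0]]'
python3 - <<'E'
from plant import imaging
import cv2
c=imaging.capture("scene");cv2.imwrite("pics/scene2.png",c["color"])
E
```

```text
clock: 8.15
tcp_pos: [0.544, -0.0094, 0.172]
orientation: [[-0.988, -0.153, 0.001], [-0.153, 0.988, -0.0], [-0.001, -0.001, -1.0]]
force: [-5.6, -1.8, 13.2]
grip_width: 0.002
gripper_force: 7.0
clock: 8.4
tcp_pos: [0.5441, -0.0094, 0.1719]
orientation: [[-0.988, -0.153, 0.002], [-0.153, 0.988, -0.0], [-0.002, -0.001, -1.0]]
force: [-6.7, 0.4, 19.4]
grip_width: 0.004
gripper_force: 9.5
clock: 9.9
tcp_pos: [0.5437, -0.0093, 0.2598]
orientation: [[-0.988, -0.152, 0.0], [-0.152, 0.988, 0.0], [-0.0, 0.0, -1.0]]
force: [-1.5, -0.8, -0.4]
grip_width: 0.0
gripper_force: 0.0
clock: 11.4
tcp_pos: [0.5437, -0.0093, 0.2598]
orientation: [[-0.988, -0.152, -0.0], [-0.152, 0.988, -0.0], [0.0, -0.0, -1.0]]
force: [0.2, -0.4, -0.1]
grip_width: 0.002
gripper_force: 0.0
```

View pics/scene2.png

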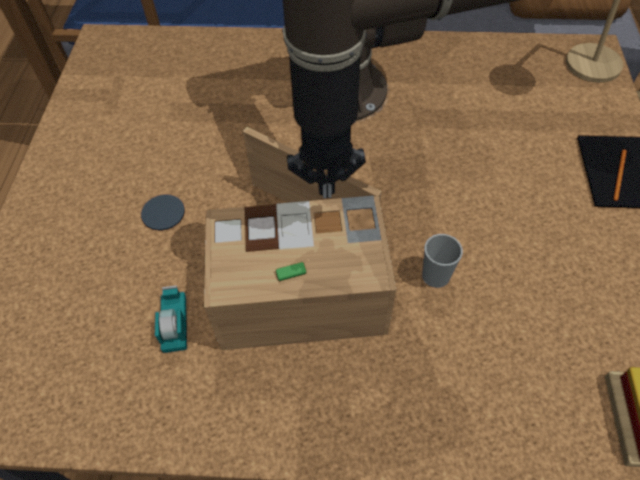

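The door stands wide open, its free edge at about (250,132) and its hinge at about (380,195). The tumbler (440,260), dispenser (172,320), coaster (162,212) and eraser (291,271) have not moved, and the gripper is clear.

```bash
python3 -c "
from plant import r
print(r.hand_in())"
```

```text
the job is handed in; nothing more can be done
None
```

Inlay 2 was the concealed catch: I pressed it fully and let go, the door swung open, the bystanders look unmoved in the last picture, and the job is handed in (no verdict was returned).

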